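Back the indexing head off by one notch

TASK

The indexing head on the bench was fed one notch too far, so the square bar in its spindle sits tilted. With a fingertip, lift the ratchet pawl by its thumb lever and throw it over, away from the robot, until it stays back by itself; push the top spoke of the wheel away from the robot, backward by one notch, so that the bar's flats are level again; then tip the pawl back over so that it drops fully into that notch. Only push, never take a part between the fingers, and leave the loose things on the bench where they are.

Things in the scene. Friction and masses are not known exactly. Their poses are not given: they have to be found in the camera images.
- index_head: Grey iron indexing head, fixed to the bench. Origin on the bench top, under the front end of the spindle housing; x along the spindle, from wheel to bar nut (roughly to the robot's left), y towards the robot, z up. Spindle axis 105 mm up. Housing behind the wheel: from x = -4 mm back, up to 153 mm high. A 20 mm square bar runs in the spindle and sticks out at x = -92 and x = +175 mm; its flats show the wheel's angle.
- spoke_hub (a point): Fixed point on the spindle axis, 105 mm above the bench, 48 mm in front of the head's origin, in the plane in which the four spokes turn. Spokes are 90 degrees apart, each with a black round grip 18 mm thick, reaching from 46 to 86 mm from the axis. Axes as index_head.
- spoke_grip (a point): Point in the black grip of the spoke that stands nearest to upright, on the spoke's axis, 68 mm from the spindle axis and 18 mm short of its end. Turns with the wheel: at the start the spoke leans about 13 to 17 degrees from upright towards the robot (the head's +y), at wheel angle 0 it leans 15 degrees away from the robot.
- ratchet_wheel (a joint): Angle (rad) of ratchet wheel, spokes and bar. Grows forward: top moves to the robot. One notch is 0.524. Starts one notch forward, 0.49 to 0.56; at 0 the bar is level, one notch back. A lowered pawl blocks turning back. The pawl drops fully into the wanted notch with the wheel at -0.045 to 0.055; below -0.055 it lands on a tooth tip. Friction holds the wheel where it is left; 3 to 4 N at a grip turns it.
- pawl_pivot (a point): Fixed pivot of the pawl, 109 mm above the bench, 82 mm beyond the spindle axis (head's -y), in the plane of the toothed ratchet wheel, 34 mm behind the spokes' plane. The wheel (12 teeth, 112 mm across, 12 mm thick) has its top 161 mm above the bench; the pawl's hooked nose leans towards the robot onto the wheel's far upper side. Axes as index_head.
- pawl (a joint): Angle (rad) of the pawl. 0: nose fully down in a notch. Grows as its thumb lever is pushed away from the robot, which lifts the nose; clear of the teeth from about 0.3. Balances at about 0.5: beyond, it falls on by its own weight and stays on its rest pin at 0.9; pushed back past the balance it falls onto the wheel. About 1 N at the lever moves it.
- pawl_lever_end (a point): Centre of the round end (14 mm thick, 16 mm wide along the spindle) of the pawl's thumb lever, a straight bar 8 to 15 mm thick, 108 mm from pivot to this point. Pawl down: leans 23 degrees from upright to the robot, this point 209 mm above the bench. Thrown back: 28 degrees away, 204 mm up. The nose, 67 mm from the pivot, follows 30 degrees behind the lever: push the lever above it.
- marking_blue: Bystander: small bottle of marking blue, 33 x 33 x 68 mm, upright. Origin at the centre of its underside.
- bolt: Bystander: hex bolt lying down, 35 x 39 x 11 mm. Origin at the centre of its underside.
- nut: Bystander: hex nut lying flat, 22 x 20 x 10 mm. Origin at the centre of its underside.
- oil_can: Bystander: oil can with a spout, 68 mm across, 165 mm high, upright. Origin at the centre of its underside.
- caliper: Bystander: vernier caliper lying flat, 215 x 74 x 7 mm. Origin at the centre of its underside.
- bench_brush: Bystander: bench brush, 220 x 57 x 49 mm, lying on its bristles. Origin at the centre of its underside.
- dividers: Bystander: black spring dividers lying flat, 177 x 20 x 12 mm. Origin at the centre of its underside.

How it is judged:
On the way, in this order (a step that is already met when the one before it is completed fails the run):
1. the pawl is thrown back and stays there without being touched, the wheel still in its first notch (value of joint pawl above 0.8 rad and value of joint ratchet_wheel above 0.38 rad and contact force between each of the arm, the fingers and pawl below 0.1 N), for 0.3 s.
2. with the pawl thrown back, the wheel is turned backward to the next notch (value of joint pawl above 0.75 rad and value of joint ratchet_wheel between -0.3 and 0.25 rad), for 0.2 s.
At the end, for the whole second after the job is handed in: The wheel rests one notch back (joint ratchet_wheel between -0.11 and 0.12 rad, the bar level to that), and the pawl lies fully down in that notch (joint pawl below 0.06 rad), both at rest (value of joint ratchet_wheel between -0.11 and 0.12 rad and value of joint pawl below 0.06 rad and angular speed of each of ratchet_wheel, pawl below 0.05 rad/s); the robot touches nothing.
It fails at once if a spoke is taken between the fingers instead of pushed ((x of the grasp point in the frame of ratchet_wheel between -0.068 and -0.028 m and y of the grasp point in the frame of ratchet_wheel between -0.007 and 0.007 m and z of the grasp point in the frame of ratchet_wheel between 0.04 and 0.086 m) or (x of the grasp point in the frame of ratchet_wheel between -0.068 and -0.028 m and y of the grasp point in the frame of ratchet_wheel between -0.007 and 0.007 m and z of the grasp point in the frame of ratchet_wheel between -0.086 and -0.04 m) or (x of the grasp point in the frame of ratchet_wheel between -0.068 and -0.028 m and z of the grasp point in the frame of ratchet_wheel between -0.007 and 0.007 m and y of the grasp point in the frame of ratchet_wheel between 0.04 and 0.086 m) or (x of the grasp point in the frame of ratchet_wheel between -0.068 and -0.028 m and z of the grasp point in the frame of ratchet_wheel between -0.007 and 0.007 m and y of the grasp point in the frame of ratchet_wheel between -0.086 and -0.04 m)).
It fails at once if the pawl's lever is taken between the fingers instead of pushed (x of the grasp point in the frame of pawl between -0.02 and 0.02 m and y of the grasp point in the frame of pawl between -0.007 and 0.007 m and z of the grasp point in the frame of pawl between 0.04 and 0.115 m).
It fails at once if the wheel is fed forward by another notch (value of joint ratchet_wheel above 1 rad).
It fails at once if a loose thing on the bench is moved by more than 30 mm or lifted (distance of any of marking_blue, bolt, nut, oil_can, caliper, bench_brush, dividers from where it was at the start of the episode above 0.03 m).
It also fails if it takes over 45 s, if anything falls off the work surface, if the arm or the gripper's body presses on something with over 40 N, if the wrist force passes 120 N, or if a joint passes its speed limit or range.

ROBOT

A 6-joint arm with a two-finger parallel gripper is mounted at the origin on a cart in front of the work surface, level with it; the furniture and walls round the work are solid. World frame = base frame: x ahead of the robot, y to its left, z up, the work surface at z = 0. Lengths are in m, angles in rad, forces in N, time in s.
With the tool pointing down it reaches from about 0.3 to 0.75 m from the base axis. Payload 8.5 kg.
Tool frame: the origin (TCP) lies between the finger pads; the fingertips stand 22 mm ahead of it and the grasp point (between the pads) lies 3 mm ahead of it (finger_overhang is the distance from the TCP to the fingertips, in m); z points along the fingers, y is the line along which they close (so a half turn about z gives the same grasp; the last joint's range is limited). The gripper opens to 85 mm and grips with 20 to 120 N. Pads are 22 mm wide; open, the fingers measure 114 mm over their backs; the gripper's body (76 mm by 85 mm) begins 54 mm behind the grasp point. The pads swing forward as they close: fully open they stand 13 mm farther back than shut.
Start: joints at [1.079, 0.381, 1.297, -0, 1.464, -0.215], TCP at [0.15, 0.529, 0.225] pointing down, gripper open.
Joint ranges: [-3.11, 3.11], [-0.89, 2.33], [0.22, 2.48], [-1.42, 4.56], [0.17, 2.85], [-2.88, 2.88]. Speed limits (rad/s): [2.39, 2.39, 3.14, 3.14, 3.14, 3.14].

INTERFACE

Orientations are given as a unit quaternion [w, x, y, z].
In Python, from cell import * gives the robot as it stands.
- The arm moves only by the shell command python3 -m handwheel 'ROWS' [OPENING] [FORCE]. ROWS is JSON, a list of rows, each an object of numbers: "x", "y", "z": the shift along the tool's x, y, z in m; "rx", "ry", "rz": the turn, a rotation vector about the tool's x, y, z in rad. A call has 1 to 12 rows; each row is the pose to reach, as a shift and turn from the pose commanded when the call began, along the tool's axes at that moment; what a row does not reach only later rows make up. A row lasts 1/8 s, in which the tool goes at most 62.5 mm and 10.7 degrees, less where a joint would pass 70% of its speed; a pose out of reach is approached as far as the arm can. A call with a gripper value outside its range is refused whole. OPENING is the finger opening in m, from 0 to 0.0854, set as the call begins (- or left out, the last holds). The fingers move at their own pace and stop on an object; FORCE is the grip in N (left out, the last holds). Time passes only in rows, so rows that repeat a pose let the fingers close. It gives the time, the measured TCP pose, the force, the opening and the grip force at its end, in the units of the state.
- observe(): the state, without advancing time (a new reading comes with each control period).
- capture(name): name is "scene" or "side" or "wrist"; returns the picture (420x560x3 uint8, blue, green, red); there is no depth.
- camera_info(name): a dict with "intrinsics" (3x3 intrinsics, pixels), "dist" ([k1, k2, p1, p2, k3] as OpenCV has them; the pictures are not rectified), "origin" and "attitude" of the camera in the world. Camera axes: x right, y down, z forward; pixel columns grow to the right and rows downward; lengths in m; the calibration is good to about 2 mm. A picture is of the moment at which its call begins: read the wrist's pose just before it. camera_info takes no time and is no camera call; for the wrist camera it gives the pose at the moment of the call.
- sign_off(): hands the job in; it is judged then, once.
The state is a dict: "time_s": time; "joints": joint angles; "dq": joint speeds; "effort": joint torques, N m; "position": TCP position; "tcp_rot": TCP orientation; "contact_force": force on the tool from outside, world axes, zero at the start; "ft_torque": the same for the moment, N m; "grip_width": finger opening in m; "grasp_force": force on a finger pad.
Only numpy, scipy, OpenCV 4.12 (cv2) and the standard library are available. Lean on these libraries where they do the work, as an engineer would, in place of code of your own. Each camera call takes 0.05 s, during which the arm holds its last target. There are 200 camera calls.

## Working session

There is one attempt and no reset: what is moved stays moved. The work goes in short steps, Python scripts to look and compute and a shell command to move; the robot and the scene stay as the last step left them, time stands still between calls to the robot, and variables do not carry over. Pictures are saved under pics/ and viewed, at most 10 in all, crops included, and the job is handed in when it is done.

```bash
ls; mkdir -p pics
python3 - <<'E'
from cell import *
import cv2,numpy as np
s=observe();print(s)
for n in("scene","side"):
    cv2.imwrite(f"pics/{n}0.png",cv2.resize(capture(n),(800,600),interpolation=cv2.INTER_CUBIC));c=camera_info(n);print(n,c)
E
```

```text
pics
{'time_s': 0.0, 'joints': array([ 1.07870362e+00,  3.81212482e-01,  1.29825740e+00,  9.79501938e-06,
        1.46356927e+00, -2.15297443e-01]), 'dq': array([-0.00014549,  0.00072475, -0.00167514,  0.00027598,  0.00164899,
       -0.00011377]), 'effort': array([ 1.62660632e-03, -4.48466957e+01, -2.31283540e+01, -9.08480024e-05,
        4.78230664e-03, -2.76858259e-05]), 'position': array([0.15015805, 0.52880199, 0.22390406]), 'tcp_rot': array([-2.55076675e-04,  1.37956734e-01,  9.90437992e-01, -6.76792449e-04]), 'contact_force': array([0.0546451 , 0.83589506, 0.54256987]), 'ft_torque': array([-0.00217502, -0.04437113,  0.01384408]), 'grasp_force': 0.0, 'grip_width': 0.08550061199737016}
scene {'intrinsics': array([[381.40328427,   0.        , 276.48255523],
       [  0.        , 381.40328427, 212.3616343 ],
       [  0.        ,   0.        ,   1.        ]]), 'dist': array([-0.00499979,  0.        ,  0.        ,  0.        ,  0.        ]), 'origin': array([ 0.19410492, -0.59523798,  0.71476628]), 'attitude': array([-0.39121027,  0.85094299, -0.31449282,  0.15474111])}
side {'intrinsics': array([[390.69224847,   0.        , 277.38933896],
       [  0.        , 390.69224847, 214.5257216 ],
       [  0.        ,   0.        ,   1.        ]]), 'dist': array([0.01610827, 0.        , 0.        , 0.        , 0.        ]), 'origin': array([0.68263423, 0.74022912, 0.66664439]), 'attitude': array([-0.00773401,  0.0240227 ,  0.8750337 , -0.48340369])}
```

View pics/scene0.png

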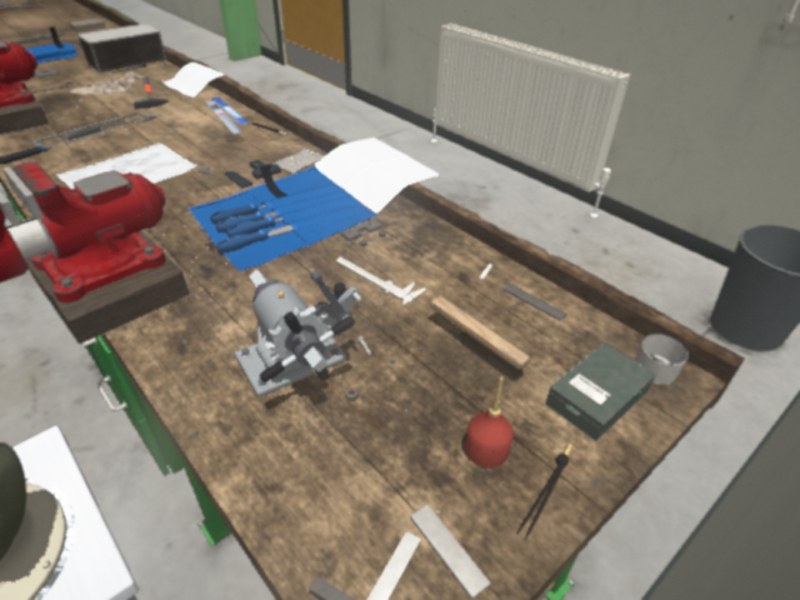

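View pics/side0.png

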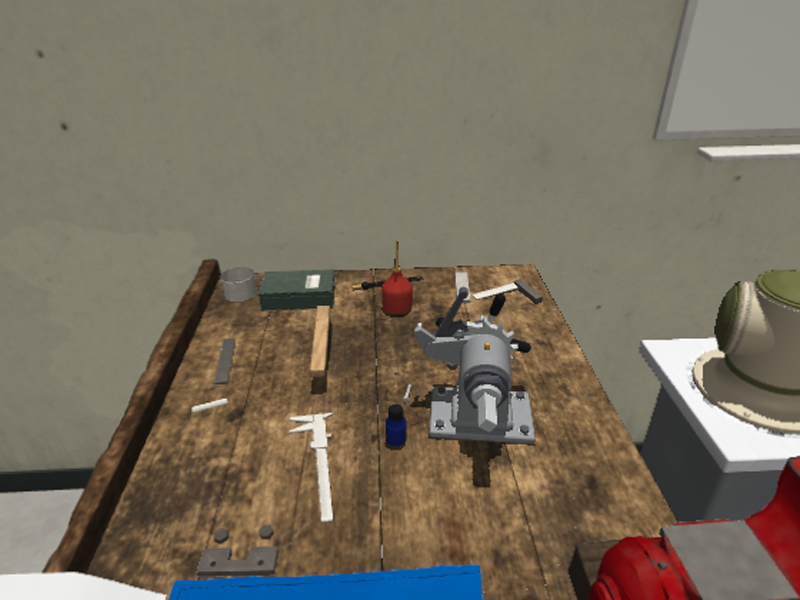

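The scene view shows the head around (300,320), its pawl lever toward the far side near (325,285). The side view has the lever end at about (463,293), the top grip at (497,303) and the front plate at (430–535, 390–440). I'll crop both for exact pixels.

Run:
```python
import cv2,numpy as np
# crops in native pixel coords = resized/800*560
a=cv2.imread("pics/scene0.png");b=cv2.imread("pics/side0.png")
A=a[255:405,220:380];B=b[280:450,405:555]
A=cv2.resize(A,(400*1,375));B=cv2.resize(B,None,fx=2.6,fy=2.6)
out=np.zeros((450,800,3),np.uint8);out[:375,:400]=A;out[:442,405:795]=B
cv2.imwrite("pics/crop0.png",out)
```

```text
(no output)
```

View pics/crop0.png

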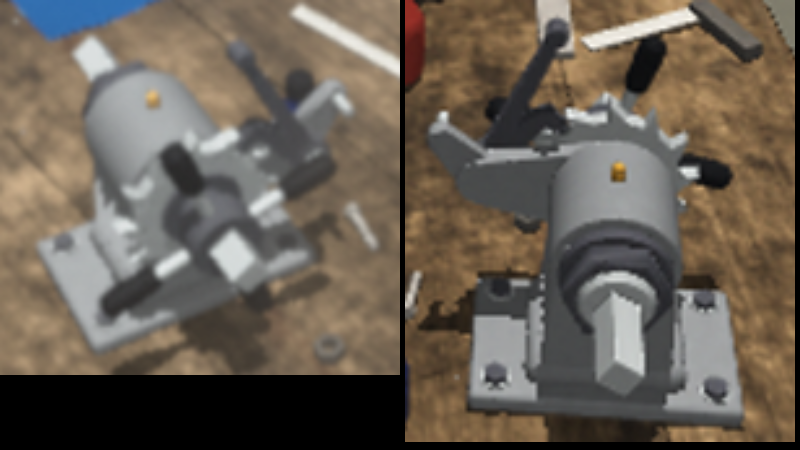

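The crop gives the lever end at (240,50) scene / (557,35) side, the top grip axis ends at (176,150)–(190,190) / (654,44)–(637,92), and the bar ends at (238,262) / (612,372). Next I fit the head pose.

```bash
cat > h.py <<'E'
from cell import *
import numpy as np,cv2
from scipy.spatial.transform import Rotation as R
def rot(q): return R.from_quat(q,scalar_first=True)
def proj(n,P,c=None):
    c=c or camera_info(n);M=rot(c["attitude"]).as_matrix()
    p=(np.atleast_2d(P)-c["origin"])@M
    return cv2.projectPoints(p,np.zeros(3),np.zeros(3),c["intrinsics"],c["dist"])[0][:,0]
E
python3 - <<'E'
from h import *
from scipy.optimize import least_squares
sc=lambda u,v:((220+u/2.5)*.7,(255+v/2.5)*.7); sd=lambda u,v:((405+(u-405)/2.6)*.7,(280+v/2.6)*.7)
def spoke(r,lean): return [-.048,r*np.sin(lean),.105+r*np.cos(lean)]
def lev(a): return [-.014,-.082+.108*np.sin(a),.109+.108*np.cos(a)]
L=np.radians(23)
obs=[("scene",lambda t:lev(L),sc(240,50)),("side",lambda t:lev(L),sd(557,35)),
("scene",lambda t:spoke(.086,t),sc(176,148)),("side",lambda t:spoke(.086,t),sd(654,42)),
("side",lambda t:spoke(.046,t),sd(637,92)),("scene",lambda t:spoke(.046,t),sc(190,190)),
("scene",lambda t:[-.092,0,.105],sc(240,260)),("side",lambda t:[.175,0,.105],sd(612,374)),("scene",lambda t:[.175,0,.105],sc(88,52)),
("scene",lambda t:spoke(.086,t-np.pi/2),sc(330,170)),("scene",lambda t:spoke(.086,t+np.pi/2),sc(103,308)),("side",lambda t:spoke(.086,t+np.pi/2),sd(728,177))]
ci={n:camera_info(n) for n in("scene","side")}
def W(p,x): return np.r_[x[:2],0]+R.from_euler('z',x[2]).apply(p)
def f(x): return np.concatenate([proj(n,W(g(x[3]),x),ci[n])[0]-o for n,g,o in obs])
r=least_squares(f,[.45,.1,np.pi/2,.26],loss='soft_l1');x=r.x
print(x,np.degrees(x[2:]));print(f(x).reshape(-1,2).round(1))
np.save("pose.npy",x)
for nm,p in [("hub",[-.048,0,.105]),("grip",spoke(.068,x[3])),("tip",spoke(.086,x[3])),("lev0",lev(L)),("lev.9",lev(-np.radians(28)))]: print(nm,W(p,x).round(4))
E
```

```text
[ 0.50518245 -0.00368849  1.40572311  0.28416334] [80.54200164 16.28135985]
[[-0.4  1. ]
 [-0.4 -1. ]
 [-2.7 -0.5]
 [ 0.3 -1.3]
 [-1.2 -1.4]
 [ 0.2 -0.7]
 [ 2.   4.4]
 [ 0.6  0.6]
 [ 0.5 -1.5]
 [ 0.4 -3.1]
 [-1.6 -0.1]
 [ 0.2  0.1]]
hub [ 0.4973 -0.051   0.105 ]
grip [ 0.4785 -0.0479  0.1703]
tip [ 0.4735 -0.0471  0.1876]
lev0 [ 0.5421 -0.024   0.2084]
lev.9 [ 0.6338 -0.0393  0.2044]
```

```bash
cat >> h.py <<'E'
X=np.load("pose.npy"); HY=R.from_euler('z',X[2])
def head(p): return HY.inv().apply(np.asarray(p)-np.r_[X[:2],0])
def to(*ps):
    """tool-frame shifts from the measured pose to head-frame targets, tool x = head y"""
    s=observe();Rt=rot(s["tcp_rot"])
    want=R.from_matrix(np.c_[HY.apply([0,1,0]),HY.apply([1,0,0]),[0,0,-1]])
    print("t",s["time_s"],"head",head(s["position"]).round(4),"F",s["contact_force"].round(2),"rv",(Rt.inv()*want).as_rotvec().round(3))
    for p in ps: print(p,Rt.inv().apply(HY.apply(p)+np.r_[X[:2],0]-s["position"]).round(4))
E
python3 -c "
from h import *
to([-.01,.015,.36],[-.01,.015,.214])"
```

```text
t 0.1 head [0.4669 0.4377 0.224 ] F [0.04 0.02 0.49] rv [-0.001 -0.    -0.112]
[-0.01, 0.015, 0.36] [-0.4732 -0.427  -0.1356]
[-0.01, 0.015, 0.214] [-0.4732 -0.4268  0.0104]
```

```bash
python3 -m handwheel '[{"z":-0.06},{"z":-0.12},{"x":-0.473,"y":-0.427,"z":-0.135,"rz":-0.112},{"x":-0.473,"y":-0.427,"z":-0.135,"rz":-0.112},{"x":-0.473,"y":-0.427,"z":-0.135,"rz":-0.112},{"x":-0.473,"y":-0.427,"z":-0.135,"rz":-0.112},{"x":-0.473,"y":-0.427,"z":-0.135,"rz":-0.112},{"x":-0.473,"y":-0.427,"z":-0.135,"rz":-0.112},{"x":-0.473,"y":-0.427,"z":-0.135,"rz":-0.112},{"x":-0.473,"y":-0.427,"z":-0.135,"rz":-0.112},{"x":-0.473,"y":-0.427,"z":-0.135,"rz":-0.112},{"x":-0.473,"y":-0.427,"z":-0.135,"rz":-0.112}]' 0 20
python3 - <<'E'
from h import *
to([-.01,.015,.36],[-.01,.015,.214])
E
```

```text
t 0.1 head [0.4669 0.4377 0.224 ] F [0.04 0.02 0.49] rv [-0.001 -0.    -0.112]
[-0.01, 0.015, 0.36] [-0.4732 -0.427  -0.1356]
[-0.01, 0.015, 0.214] [-0.4732 -0.4268  0.0104]schema error: expected keys x, y, z, rx, ry, rz
```

```bash
python3 -m handwheel '[{"x":0,"y":0,"z":-0.06,"rx":0,"ry":0,"rz":0},{"x":0,"y":0,"z":-0.12,"rx":0,"ry":0,"rz":0},{"x":-0.473,"y":-0.427,"z":-0.135,"rx":0,"ry":0,"rz":-0.112},{"x":-0.473,"y":-0.427,"z":-0.135,"rx":0,"ry":0,"rz":-0.112},{"x":-0.473,"y":-0.427,"z":-0.135,"rx":0,"ry":0,"rz":-0.112},{"x":-0.473,"y":-0.427,"z":-0.135,"rx":0,"ry":0,"rz":-0.112},{"x":-0.473,"y":-0.427,"z":-0.135,"rx":0,"ry":0,"rz":-0.112},{"x":-0.473,"y":-0.427,"z":-0.135,"rx":0,"ry":0,"rz":-0.112},{"x":-0.473,"y":-0.427,"z":-0.135,"rx":0,"ry":0,"rz":-0.112},{"x":-0.473,"y":-0.427,"z":-0.135,"rx":0,"ry":0,"rz":-0.112},{"x":-0.473,"y":-0.427,"z":-0.135,"rx":0,"ry":0,"rz":-0.112},{"x":-0.473,"y":-0.427,"z":-0.135,"rx":0,"ry":0,"rz":-0.112}]' 0 20
python3 - <<'E'
from h import *
to([-.01,.015,.36],[-.01,.015,.214])
E
```

```text
time_s: 1.6
position: [0.4827, -0.0024, 0.3591]
tcp_rot: [-0.0, 0.082, 0.997, 0.0]
contact_force: [0.2, 0.8, 0.6]
grip_width: 0.0001
grasp_force: 0.0
t 1.6 head [-0.0025  0.0224  0.3591] F [0.18 0.84 0.62] rv [ 0. -0. -0.]
[-0.01, 0.015, 0.36] [-0.0074 -0.0075 -0.0009]
[-0.01, 0.015, 0.214] [-0.0075 -0.0076  0.1451]
```

```bash
python3 -m handwheel '[{"x":0,"y":0,"z":0,"rx":0,"ry":0,"rz":0},{"x":0,"y":0,"z":0.05,"rx":0,"ry":0,"rz":0},{"x":0,"y":0,"z":0.1,"rx":0,"ry":0,"rz":0},{"x":0,"y":0,"z":0.14,"rx":0,"ry":0,"rz":0},{"x":0,"y":0,"z":0.146,"rx":0,"ry":0,"rz":0},{"x":0,"y":0,"z":0.146,"rx":0,"ry":0,"rz":0}]'
python3 - <<'E'
from h import *
a=capture("scene")[150:310,120:320];b=capture("side")[160:320,250:450]
cv2.imwrite("pics/p1.png",np.hstack([cv2.resize(i,(400,320),interpolation=cv2.INTER_CUBIC) for i in(a,b)]))
to([-.01,-.10,.214])
E
```

```text
time_s: 2.35
position: [0.4824, -0.0002, 0.2144]
tcp_rot: [0.001, 0.082, 0.997, -0.0]
contact_force: [0.3, 0.0, 0.4]
grip_width: 0.0001
grasp_force: 0.0
t 2.45 head [-0.0005  0.0227  0.2149] F [ 0.1  -0.27 -0.3 ] rv [-0.     0.003  0.001]
[-0.01, -0.1, 0.214] [-0.1227 -0.0096  0.0013]
```

View pics/p1.png

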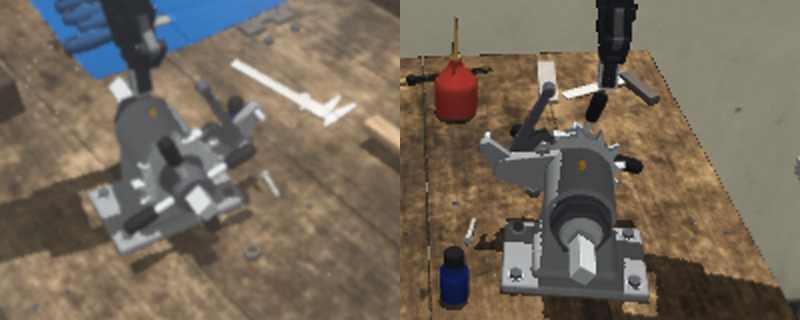

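The tip (scene (148,95), side (608,85)) stands level with the lever end (205,90 / 548,90) and in front of it, clear of the spoke. Pushing now.

```bash
python3 -m handwheel '[{"x":-0.02,"y":-0.01,"z":0.001,"rx":0,"ry":0,"rz":0},{"x":-0.035,"y":-0.01,"z":0.001,"rx":0,"ry":0,"rz":0},{"x":-0.05,"y":-0.01,"z":0.001,"rx":0,"ry":0,"rz":0},{"x":-0.062,"y":-0.01,"z":0.001,"rx":0,"ry":0,"rz":0},{"x":-0.074,"y":-0.01,"z":0.001,"rx":0,"ry":0,"rz":0},{"x":-0.086,"y":-0.01,"z":0.001,"rx":0,"ry":0,"rz":0},{"x":-0.096,"y":-0.01,"z":0.001,"rx":0,"ry":0,"rz":0},{"x":-0.104,"y":-0.01,"z":0.001,"rx":0,"ry":0,"rz":0},{"x":-0.11,"y":-0.01,"z":0.001,"rx":0,"ry":0,"rz":0},{"x":-0.11,"y":-0.01,"z":0.001,"rx":0,"ry":0,"rz":0}]'
python3 - <<'E'
from h import *
b=capture("side")[160:320,250:450]
cv2.imwrite("pics/p2.png",cv2.resize(b,(400,320),interpolation=cv2.INTER_CUBIC))
to([-.01,-.09,.214])
E
```

```text
time_s: 3.7
position: [0.5891, -0.0284, 0.2121]
tcp_rot: [-0.0, 0.082, 0.997, 0.0]
contact_force: [0.2, -0.1, -0.1]
grip_width: 0.0002
grasp_force: 0.0
t 3.75 head [-0.0106 -0.0866  0.2122] F [ 0.27  0.57 -0.37] rv [-0. -0.  0.]
[-0.01, -0.09, 0.214] [-0.0034  0.0006 -0.0018]
```

View pics/p2.png

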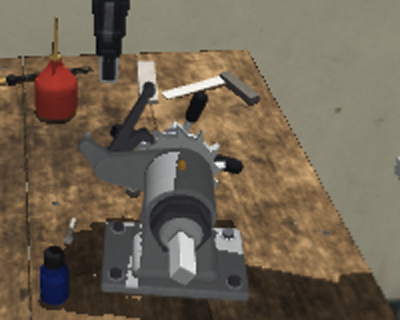

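The lever end is unmoved at (148,90), while the finger at (110,75) has gone past it. I'll check why by projecting the tip.

Run:
```python
from h import *
s=observe();p=s["position"];Rt=rot(s["tcp_rot"])
pr=lambda n,P,o:((proj(n,P)-o)*2).round(0).tolist()
w=lambda q:HY.apply(q)+np.r_[X[:2],0]
for d in(0,.01,.022): print(d,pr("side",p+Rt.apply([0,0,d]),[250,160]))
print("lever model",pr("side",w([-.014,-.04,.2084]),[250,160]),w([-.014,-.04,.2084]))
a=capture("scene")[130:290,130:330]
b=capture("wrist")
cv2.imwrite("pics/p3.png",np.hstack([cv2.resize(a,(400,320),interpolation=cv2.INTER_CUBIC),cv2.resize(b,(400,320))]))
print("scene",pr("scene",np.array([p+Rt.apply([0,0,.022]),w([-.014,-.04,.2084])]),[130,130]))
```

```text
0 [[107.0, 85.0]]
0.01 [[107.0, 93.0]]
0.022 [[107.0, 102.0]]
lever model [[148.0, 89.0]] [ 0.54233816 -0.02407116  0.2084    ]
scene [[219.0, 125.0], [182.0, 127.0]]
```

View pics/p3.png

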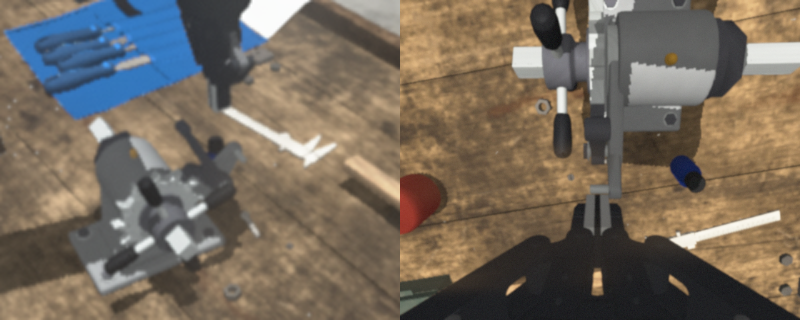

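Run:
```python
from h import *
import cell
print([n for n in dir(cell) if not n.startswith('_')], getattr(cell,'finger_overhang',None))
s=observe();p=s["position"];Rt=rot(s["tcp_rot"])
for d in(-.02,-.01,0,.01): print(d,((proj("scene",p+Rt.apply([0,0,d]))-130)*2).round(0),((proj("side",p+Rt.apply([0,0,d]))-[250,160])*2).round(0))
to([-.01,.02,.23],[-.01,.02,.184])
```

```text
['IKError', 'camera_info', 'capture', 'finger_overhang', 'observe', 'sign_off'] 0.022
-0.02 [[217.  95.]] [[108.  70.]]
-0.01 [[218. 102.]] [[108.  78.]]
0 [[218. 110.]] [[107.  85.]]
0.01 [[219. 117.]] [[107.  93.]]
t 3.85 head [-0.0106 -0.0864  0.2123] F [ 0.48 -0.05 -0.29] rv [-0. -0.  0.]
[-0.01, 0.02, 0.23] [ 0.1064  0.0006 -0.0177]
[-0.01, 0.02, 0.184] [0.1064 0.0006 0.0283]
```

The images put the real fingertip about 5–8 mm behind the reported TCP, not 22 mm ahead. So the finger passed over the lever. I'll go back over it and descend about 28 mm lower.

```bash
python3 -m handwheel '[{"x":0,"y":0,"z":-0.02,"rx":0,"ry":0,"rz":0},{"x":0.05,"y":0,"z":-0.02,"rx":0,"ry":0,"rz":0},{"x":0.106,"y":0,"z":-0.018,"rx":0,"ry":0,"rz":0},{"x":0.106,"y":0,"z":-0.018,"rx":0,"ry":0,"rz":0},{"x":0.106,"y":0,"z":0.01,"rx":0,"ry":0,"rz":0},{"x":0.106,"y":0,"z":0.026,"rx":0,"ry":0,"rz":0},{"x":0.106,"y":0,"z":0.026,"rx":0,"ry":0,"rz":0},{"x":0.106,"y":0,"z":0.026,"rx":0,"ry":0,"rz":0}]'
python3 - <<'E'
from h import *
to([-.01,-.09,.186])
s=observe();p=s["position"];Rt=rot(s["tcp_rot"])
for d in(-.01,0,.01,.022): print(d,((proj("scene",p+Rt.apply([0,0,d]))-[120,150])*3).round(0),((proj("side",p+Rt.apply([0,0,d]))-[270,160])*3+[400,0]).round(0))
a=capture("scene")[150:290,120:253];b=capture("side")[160:300,270:403]
cv2.imwrite("pics/p4.png",np.hstack([cv2.resize(i,(400,420),interpolation=cv2.INTER_CUBIC) for i in(a,b)]))
E
```

```text
time_s: 4.85
position: [0.485, -0.0112, 0.187]
tcp_rot: [0.001, 0.082, 0.997, -0.0]
contact_force: [-0.2, -0.1, -0.2]
grip_width: -0.0001
grasp_force: 0.0
t 4.85 head [-0.0107  0.0187  0.187 ] F [-0.23 -0.11 -0.16] rv [-0.     0.002  0.   ]
[-0.01, -0.09, 0.186] [-0.1087  0.0007  0.0012]
-0.01 [[227. 166.]] [[639. 152.]]
0 [[228. 177.]] [[637. 163.]]
0.01 [[230. 187.]] [[636. 174.]]
0.022 [[232. 200.]] [[635. 187.]]
```

View pics/p4.png

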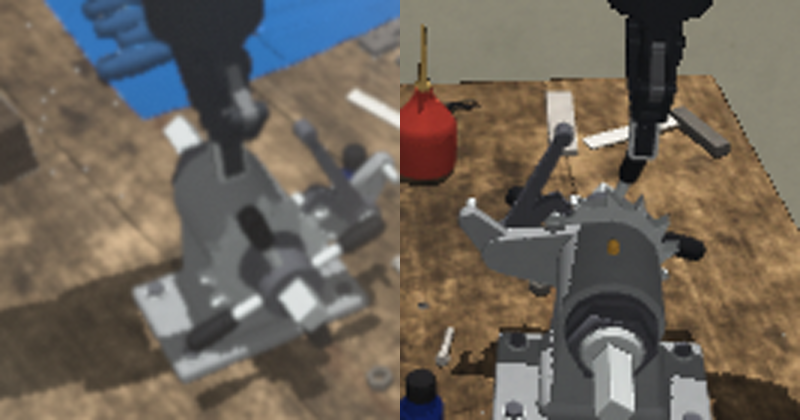

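The tip now shows at scene (231,176) / side (642,157), so it's about 3 mm above the TCP, z≈0.19. That's below the lever end's centre, in front of it, and clear of the wheel. Pushing.

```bash
python3 -m handwheel '[{"x":-0.018,"y":0,"z":0,"rx":0,"ry":0,"rz":0},{"x":-0.033,"y":0,"z":0,"rx":0,"ry":0,"rz":0},{"x":-0.046,"y":0,"z":0,"rx":0,"ry":0,"rz":0},{"x":-0.058,"y":0,"z":0,"rx":0,"ry":0,"rz":0},{"x":-0.070,"y":0,"z":0,"rx":0,"ry":0,"rz":0},{"x":-0.082,"y":0,"z":0,"rx":0,"ry":0,"rz":0},{"x":-0.092,"y":0,"z":0,"rx":0,"ry":0,"rz":0},{"x":-0.1,"y":0,"z":0,"rx":0,"ry":0,"rz":0},{"x":-0.106,"y":0,"z":0,"rx":0,"ry":0,"rz":0},{"x":-0.106,"y":0,"z":0,"rx":0,"ry":0,"rz":0},{"x":-0.09,"y":0,"z":0,"rx":0,"ry":0,"rz":0},{"x":-0.09,"y":0,"z":0,"rx":0,"ry":0,"rz":0}]'
python3 - <<'E'
from h import *
to([-.05,.05,.24],[-.05,.05,.16])
w=lambda q:HY.apply(q)+np.r_[X[:2],0]
b=capture("side")[160:300,270:403];a=capture("scene")[150:290,120:253]
print("lever exp",(proj("side",w([-.014,-.133,.204]))-[270,160])*3+[400,0])
cv2.imwrite("pics/p5.png",np.hstack([cv2.resize(i,(400,420),interpolation=cv2.INTER_CUBIC) for i in(a,b)]))
E
```

```text
time_s: 6.45
position: [0.5725, -0.0255, 0.1866]
tcp_rot: [-0.0, 0.082, 0.997, 0.0]
contact_force: [0.6, 0.1, 0.8]
grip_width: 0.0001
grasp_force: 0.0
t 6.45 head [-0.0105 -0.07    0.1866] F [0.61 0.08 0.81] rv [ 0. -0.  0.]
[-0.05, 0.05, 0.24] [ 0.12   -0.0395 -0.0534]
[-0.05, 0.05, 0.16] [ 0.12   -0.0395  0.0266]
lever exp [[440.7401684  131.99062971]]
```

View pics/p5.png

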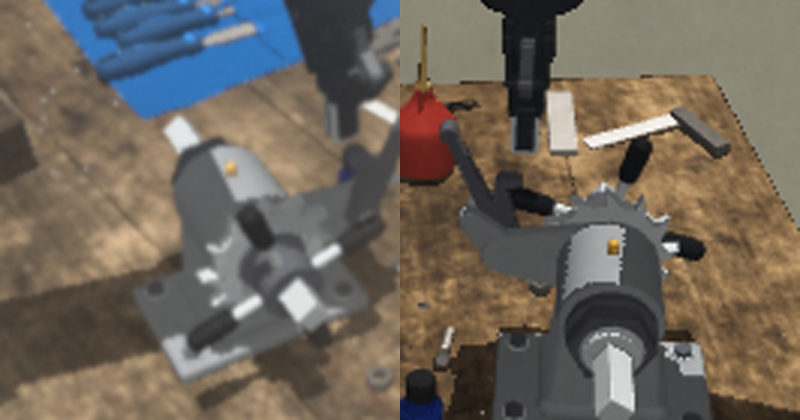

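The lever end is at side (450,130), against (441,132) predicted for fully thrown back, and the wheel hasn't moved. Next is the spoke.

```bash
python3 -m handwheel '[{"x":0.015,"y":0,"z":-0.03,"rx":0,"ry":0,"rz":0},{"x":0.05,"y":-0.02,"z":-0.055,"rx":0,"ry":0,"rz":0},{"x":0.1,"y":-0.04,"z":-0.055,"rx":0,"ry":0,"rz":0},{"x":0.128,"y":-0.04,"z":-0.055,"rx":0,"ry":0,"rz":0},{"x":0.128,"y":-0.04,"z":-0.055,"rx":0,"ry":0,"rz":0},{"x":0.128,"y":-0.04,"z":-0.01,"rx":0,"ry":0,"rz":0},{"x":0.128,"y":-0.04,"z":0.03,"rx":0,"ry":0,"rz":0},{"x":0.128,"y":-0.04,"z":0.03,"rx":0,"ry":0,"rz":0},{"x":0.128,"y":-0.04,"z":0.03,"rx":0,"ry":0,"rz":0}]'
python3 - <<'E'
from h import *
to([-.05,.012,.157],[-.05,.006,.157])
E
```

```text
time_s: 7.68
position: [0.4416, -0.0446, 0.1575]
tcp_rot: [0.001, 0.082, 0.997, -0.0]
contact_force: [-0.0, -0.0, 0.5]
grip_width: 0.0004
grasp_force: 0.0
t 7.675 head [-0.0508  0.056   0.1575] F [-0.02 -0.05  0.52] rv [-0.     0.002  0.001]
[-0.05, 0.012, 0.157] [-0.044   0.0008  0.0006]
[-0.05, 0.006, 0.157] [-0.05    0.0008  0.0006]
```

```bash
python3 -m handwheel '[{"x":-0.01,"y":0,"z":0,"rx":0,"ry":0,"rz":0},{"x":-0.018,"y":0,"z":0,"rx":0,"ry":0,"rz":0},{"x":-0.025,"y":0,"z":0,"rx":0,"ry":0,"rz":0},{"x":-0.031,"y":0,"z":0,"rx":0,"ry":0,"rz":0},{"x":-0.037,"y":0,"z":0,"rx":0,"ry":0,"rz":0},{"x":-0.042,"y":0,"z":0,"rx":0,"ry":0,"rz":0},{"x":-0.045,"y":0,"z":0,"rx":0,"ry":0,"rz":0},{"x":-0.047,"y":0,"z":0,"rx":0,"ry":0,"rz":0},{"x":-0.047,"y":0,"z":0,"rx":0,"ry":0,"rz":0}]'
python3 - <<'E'
from h import *
to([-.05,.006,.157])
w=lambda q:HY.apply(q)+np.r_[X[:2],0]
sp=lambda r,t:w([-.048,r*np.sin(t),.105+r*np.cos(t)])
for wh in(-.1,0,.1,.2):
    t=wh-np.radians(15)
    P=np.array([sp(.086,t),sp(.046,t),sp(.086,t+np.pi/2),sp(.046,t+np.pi/2),sp(.086,t-np.pi/2)])
    print(wh,"scene",((proj("scene",P)-[140,180])*4).round(0).tolist(),"side",((proj("side",P)-[300,180])*4+[400,0]).round(0).tolist())
a=capture("scene")[180:300,140:240];b=capture("side")[180:300,300:400]
cv2.imwrite("pics/p6.png",np.hstack([cv2.resize(i,(400,480),interpolation=cv2.INTER_CUBIC) for i in(a,b)]))
E
```

```text
time_s: 8.8
position: [0.4869, -0.052, 0.1562]
tcp_rot: [0.0, 0.082, 0.997, -0.0]
contact_force: [-1.8, 1.2, 1.5]
grip_width: 0.0
grasp_force: 1.1
t 8.8 head [-0.0506  0.0101  0.1562] F [-1.82  1.24  1.5 ] rv [-0.  0.  0.]
[-0.05, 0.006, 0.157] [-0.0041  0.0006 -0.0008]
-0.1 scene [[338.0, 127.0], [319.0, 187.0], [154.0, 267.0], [224.0, 261.0], [427.0, 241.0]] side [[511.0, 103.0], [530.0, 156.0], [690.0, 182.0], [625.0, 198.0], [422.0, 247.0]]
0 scene [[323.0, 128.0], [312.0, 188.0], [151.0, 280.0], [222.0, 267.0], [430.0, 230.0]] side [[525.0, 99.0], [538.0, 155.0], [692.0, 194.0], [626.0, 204.0], [418.0, 237.0]]
0.1 scene [[309.0, 130.0], [304.0, 189.0], [151.0, 292.0], [221.0, 274.0], [433.0, 218.0]] side [[539.0, 98.0], [545.0, 154.0], [694.0, 205.0], [627.0, 210.0], [416.0, 226.0]]
0.2 scene [[294.0, 134.0], [296.0, 192.0], [151.0, 304.0], [221.0, 280.0], [434.0, 207.0]] side [[554.0, 97.0], [553.0, 154.0], [694.0, 217.0], [627.0, 216.0], [414.0, 215.0]]
```

View pics/p6.png

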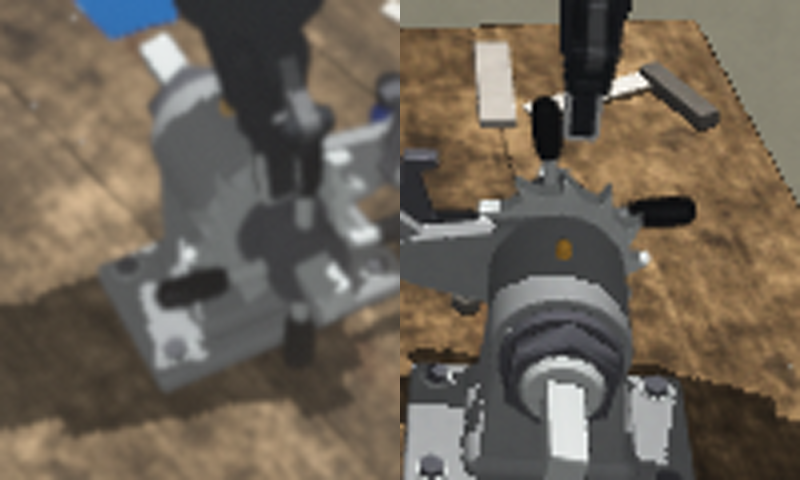

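Wheel reads about 0.13 (side: top grip end (545,97), right grip end (695,209); scene: left grip end (160,297)). I'll push ~5.5 mm more and measure the grip blobs by code.

```bash
cat >> h.py <<'E'
W=lambda q:HY.apply(q)+np.r_[X[:2],0]
def blob(n,p,rad=14):
    g=cv2.cvtColor(capture(n),cv2.COLOR_BGR2GRAY)
    m=(g<45).astype(np.uint8);k,l,st,c=cv2.connectedComponentsWithStats(m)
    d=[(np.hypot(*(c[i]-p)),i) for i in range(1,k) if 25<st[i,4]<600]
    i=min(d)[1];return c[i],st[i].tolist()
def wheel():
    """wheel angle from the centre of the near grip (robot side) in both pictures"""
    ws=np.linspace(-.3,.7,501);t=ws-np.radians(15)+np.pi/2
    P=np.array([W([-.048,.066*np.sin(a),.105+.066*np.cos(a)]) for a in t])
    for n in("side","scene"):
        q=proj(n,P);c,st=blob(n,q[200]);e=np.hypot(*(q-c).T);i=e.argmin();print(n,"wheel",ws[i].round(3),"miss",e[i].round(2),"blob",c.round(1),st)
E
python3 -c "
from h import *
wheel()"
python3 -m handwheel '[{"x":-0.002,"y":0,"z":0,"rx":0,"ry":0,"rz":0},{"x":-0.004,"y":0,"z":0,"rx":0,"ry":0,"rz":0},{"x":-0.0055,"y":0,"z":0,"rx":0,"ry":0,"rz":0},{"x":-0.0055,"y":0,"z":0,"rx":0,"ry":0,"rz":0}]'
python3 -c "
from h import *
wheel();to()"
```

```text
side wheel 0.122 miss 0.72 blob [365.9 232.4] [357, 229, 17, 8, 102]
scene wheel 0.104 miss 2.08 blob [188.7 250.9] [180, 248, 16, 7, 70]
time_s: 9.5
position: [0.4922, -0.0528, 0.1562]
tcp_rot: [0.0, 0.082, 0.997, 0.0]
contact_force: [-2.1, 0.6, 0.8]
grip_width: -0.0001
grasp_force: 1.3
side wheel 0.036 miss 0.59 blob [365.5 230.5] [357, 227, 17, 8, 102]
scene wheel 0.026 miss 1.47 blob [188.2 249.2] [180, 246, 16, 7, 75]
t 9.6 head [-0.0506  0.0048  0.1562] F [-2.53  0.93  0.4 ] rv [-0.  0.  0.]
```

```bash
python3 -m handwheel '[{"x":-0.001,"y":0,"z":0,"rx":0,"ry":0,"rz":0},{"x":-0.001,"y":0,"z":0,"rx":0,"ry":0,"rz":0},{"x":0.015,"y":0,"z":0,"rx":0,"ry":0,"rz":0},{"x":0.03,"y":0,"z":-0.04,"rx":0,"ry":0,"rz":0},{"x":0.03,"y":0,"z":-0.1,"rx":0,"ry":0,"rz":0},{"x":0.03,"y":0.0,"z":-0.1,"rx":0,"ry":0,"rz":0}]'
python3 -c "
from h import *
wheel();to([-.01,-.18,.256],[-.01,-.18,.186])"
```

```text
time_s: 10.35
position: [0.4645, -0.0486, 0.2604]
tcp_rot: [0.005, 0.082, 0.997, -0.001]
contact_force: [-0.1, -0.7, -0.6]
grip_width: 0.0
grasp_force: 0.0
side wheel 0.026 miss 0.4 blob [365.3 230.3] [357, 227, 17, 8, 101]
scene wheel -0.3 miss 63.77 blob [192.4 177.4] [189, 174, 9, 9, 34]
t 10.45 head [-0.0507  0.0345  0.2564] F [ 0.55  0.63 -0.41] rv [-0.     0.002  0.   ]
[-0.01, -0.18, 0.256] [-0.2145  0.0407  0.0008]
[-0.01, -0.18, 0.186] [-0.2143  0.0407  0.0708]
```

Wheel ≈ 0.02. Next, over to the far side of the lever.

```bash
python3 -m handwheel '[{"x":-0.05,"y":0.02,"z":0,"rx":0,"ry":0,"rz":0},{"x":-0.1,"y":0.041,"z":0,"rx":0,"ry":0,"rz":0},{"x":-0.155,"y":0.041,"z":0,"rx":0,"ry":0,"rz":0},{"x":-0.2,"y":0.041,"z":0,"rx":0,"ry":0,"rz":0},{"x":-0.215,"y":0.041,"z":0,"rx":0,"ry":0,"rz":0},{"x":-0.215,"y":0.041,"z":0,"rx":0,"ry":0,"rz":0},{"x":-0.215,"y":0.041,"z":0.035,"rx":0,"ry":0,"rz":0},{"x":-0.215,"y":0.041,"z":0.07,"rx":0,"ry":0,"rz":0},{"x":-0.215,"y":0.041,"z":0.07,"rx":0,"ry":0,"rz":0},{"x":-0.215,"y":0.041,"z":0.07,"rx":0,"ry":0,"rz":0}]'
python3 -c "
from h import *
wheel();to([-.01,-.095,.186])"
```

```text
time_s: 11.7
position: [0.6815, -0.0428, 0.1879]
tcp_rot: [0.001, 0.082, 0.997, -0.0]
contact_force: [0.5, 0.2, 0.4]
grip_width: 0.0002
grasp_force: 0.0
side wheel 0.028 miss 0.34 blob [365.3 230.3] [357, 227, 17, 8, 97]
scene wheel -0.278 miss 155.02 blob [ 48.6 175.8] [42, 172, 16, 8, 50]
t 11.8 head [-0.0095 -0.1806  0.1882] F [-0.29 -0.37 -0.42] rv [-0.     0.003  0.   ]
[-0.01, -0.095, 0.186] [ 0.0856 -0.0004  0.0019]
```

```bash
python3 -m handwheel '[{"x":0.015,"y":0,"z":0.002,"rx":0,"ry":0,"rz":0},{"x":0.027,"y":0,"z":0.002,"rx":0,"ry":0,"rz":0},{"x":0.037,"y":0,"z":0.002,"rx":0,"ry":0,"rz":0},{"x":0.047,"y":0,"z":0.002,"rx":0,"ry":0,"rz":0},{"x":0.056,"y":0,"z":0.002,"rx":0,"ry":0,"rz":0},{"x":0.064,"y":0,"z":0.002,"rx":0,"ry":0,"rz":0},{"x":0.072,"y":0,"z":0.002,"rx":0,"ry":0,"rz":0},{"x":0.08,"y":0,"z":0.002,"rx":0,"ry":0,"rz":0},{"x":0.086,"y":0,"z":0.002,"rx":0,"ry":0,"rz":0},{"x":0.086,"y":0,"z":0.002,"rx":0,"ry":0,"rz":0},{"x":0.07,"y":0,"z":-0.01,"rx":0,"ry":0,"rz":0},{"x":0.06,"y":0,"z":-0.06,"rx":0,"ry":0,"rz":0}]'
python3 - <<'E'
from h import *
wheel();to([-.05,.05,.27])
for ph in(0,.1,.2):
    a=np.radians(23)-ph;P=W([-.014,-.082+.108*np.sin(a),.109+.108*np.cos(a)])
    print(ph,((proj("scene",P)-[140,150])*4).round(),((proj("side",P)-[290,170])*4+[400,0]).round())
a=capture("scene")[150:270,140:240];b=capture("side")[170:290,290:390]
cv2.imwrite("pics/p7.png",np.hstack([cv2.resize(i,(400,480),interpolation=cv2.INTER_CUBIC) for i in(a,b)]))
E
```

```text
time_s: 13.3
position: [0.6218, -0.0329, 0.2443]
tcp_rot: [-0.003, 0.082, 0.997, 0.001]
contact_force: [0.3, -0.5, 0.3]
grip_width: 0.0001
grasp_force: 0.0
side wheel 0.028 miss 0.42 blob [365.3 230.3] [357, 227, 17, 8, 98]
scene wheel -0.278 miss 154.85 blob [ 48.7 175.8] [42, 172, 16, 8, 47]
t 13.4 head [-0.0097 -0.1226  0.2513] F [-0.38 -0.21 -0.18] rv [-0.001  0.01   0.   ]
[-0.05, 0.05, 0.27] [ 0.1724 -0.0402 -0.0203]
0 [[323. 174.]] [[536. 138.]]
0.1 [[340. 163.]] [[519. 131.]]
0.2 [[357. 153.]] [[501. 126.]]
```

View pics/p7.png

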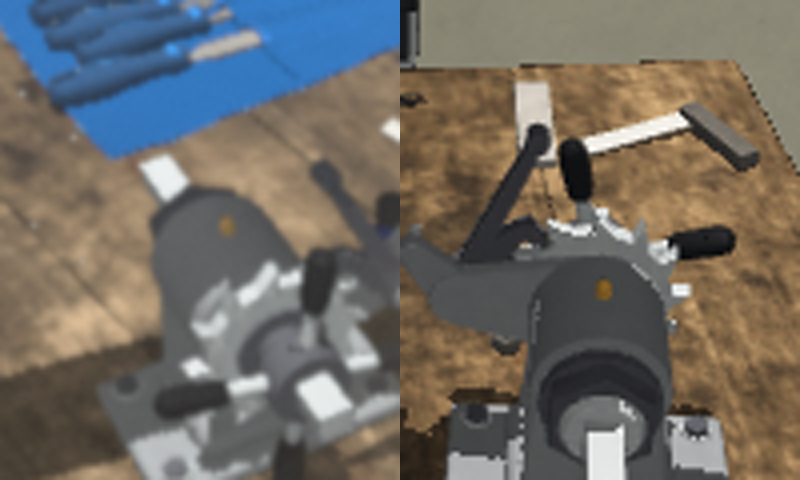

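The lever end is at side (538,137) and scene (324,172), matching the predicted fully-down position. The wheel is at about 0.03. I'll check that numerically against the start picture.

Run:
```python
from h import *
for n,(u,v) in(("side",(324.4,205.)),("scene",(221,192.5))):
    o=cv2.imread(f"pics/{n}0.png");c=cv2.resize(capture(n),(800,600),interpolation=cv2.INTER_CUBIC)
    u,v=int(u/.7),int(v/.7);T=o[v-9:v+22,u-14:u+10]
    m=cv2.matchTemplate(c[v-25:v+38,u-30:u+26],T,cv2.TM_CCOEFF_NORMED);_,s,_,l=cv2.minMaxLoc(m)
    print(n,"shift px800",np.array(l)-16,round(s,3))
to()
```

```text
side shift px800 [0 0] 0.898
scene shift px800 [ 0 -1] 0.932
t 13.6 head [-0.0096 -0.1197  0.2451] F [-1.51  0.41 -0.49] rv [ 0.    -0.002  0.   ]
```

```bash
python3 -m handwheel '[{"x":0,"y":0,"z":-0.03,"rx":0,"ry":0,"rz":0},{"x":0,"y":0,"z":-0.06,"rx":0,"ry":0,"rz":0},{"x":0,"y":0,"z":-0.06,"rx":0,"ry":0,"rz":0},{"x":0,"y":0,"z":-0.06,"rx":0,"ry":0,"rz":0}]'; python3 -c "
from h import *
wheel();print(sign_off())"
```

```text
time_s: 14.1
position: [0.6217, -0.0328, 0.3045]
tcp_rot: [-0.001, 0.082, 0.997, 0.0]
contact_force: [-1.1, -0.9, -0.2]
grip_width: 0.0002
grasp_force: 0.0
side wheel 0.028 miss 0.47 blob [365.4 230.3] [357, 227, 17, 8, 99]
scene wheel -0.278 miss 154.87 blob [ 48.7 175.9] [42, 172, 17, 8, 57]
the job is handed in; nothing more can be done
None
```

I handed the job in at about 14 s: the pawl was thrown back, the wheel was pushed one notch back (about 0.03 rad by the side camera), and the pawl lever is back at its start position within a pixel, so it looks fully down; sign-off gave no verdict.

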